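# Check a pulley's keyed bore with the right plug gauge

### The job

One of the three keyed plug gauges is the 24 mm one, the middle size, and fits the bore of the pulley on the measuring stage: take it out of its stand and push it into the hub, turning it until its key slips into the keyway, and keep pushing against the sprung plunger inside until the gauge's flange sits fully home on the hub. Finish holding it there: do not let go or ease off, since the spring lifts the gauge when nobody pushes. Leave the two other gauges and the loose things on the bench where they are.

Things in the scene. Friction and masses are not known exactly. Their poses are not given: they have to be found in the camera images.
- mid_center (a point): 24 mm gauge, the one to use: upright steel plug 89 mm tall, 0.15 to 0.3 kg, in a fixed grey stand (62 x 62 x 16 mm, pocket 10 mm deep, so the tip is 6 mm above the bench). Point on its axis, half-way up, 44.5 mm above the tip; z up, +x to the key side (also a white dot on top). Shaft 24 mm across, 40 mm long, chamfered tip (18 mm across); then a flange 40 mm across, 7 mm thick, then the handle.
- mid_handle (a point): Middle of the 24 mm gauge's blue flat handle, 70 mm above its tip, 25.5 mm above its centre; axes as the gauge's. Handle: 32 mm along x, 16 mm thick along y (grip it across this), 42 mm tall. All three gauges have the same handle; shaft and flange differ in diameter.
- mid_key (a point): Lower end of the 24 mm gauge's brass key, at its outer face, 15.5 mm from the axis along the gauge's x, 12 mm above its tip. Key 6 mm wide, standing out 3.5 mm, from here up to the flange; below it is a plain round nose 12 mm long. The key points 0.1 to 0.7 rad left of straight ahead at the start.
- small_center (a point): Look-alike gauge with an 18 mm shaft and 34 mm flange, too small; leave it in its stand. Point and axes as on the 24 mm gauge.
- large_center (a point): Look-alike gauge with a 30 mm shaft and 46 mm flange, too large; leave it in its stand. Point and axes as on the 24 mm gauge.
- hub_mouth (a point): Centre of the bore's mouth on the top face of the pulley's steel hub (52 mm across, 16 mm above the 92 mm toothed rim), 87 mm above the bench, 42 mm above the stage's plate. z up along the bore, +x to the keyway. The pulley is fixed. Bore 26 mm across, right through, no chamfer. Gauge home (flange on hub): its centre is 4.5 mm above this point; key resting on the face: 32.5 mm above.
- keyway (a point): Outer wall of the keyway at the hub's top face, 17.5 mm from the bore's axis along the hub's x; a red paint mark on the rim lines up with it. Keyway 8.5 mm wide, over the full height, pointing 0 to 0.7 rad right of straight ahead.
- plunger (a joint): Brass sprung plunger in the bore, sliding straight down; value in m: 0 untouched (its top 30 mm below the mouth), about 0.010 when the 24 mm gauge is fully home, 0.012 at most. It pushes back with 6 N at 0 rising to 10 N at 0.010, so the gauge's weight alone does not press it down.
- pendant_center (a point): Grey jog pendant with a black joystick ball, 150 x 70 x 60 mm, lying on the bench: leave it. Point 20 mm above the bench.
- ring_standard: Loose steel setting ring, 70 mm across, 16 mm high: leave it. Origin at its centre underneath.
- driver: Loose screwdriver lying on the bench: leave it. Origin underneath its middle.
- cleaner: Bottle with a red cap, 56 mm across, 150 mm tall: leave it. Origin at the centre of its foot.
Mind the look-alikes: they are no part of the job. Leave any brown or pink look-alike of the part that bears mid_center alone.

How it is judged (in metres and radians):
On the way, in this order (a step that is already met when the one before it is completed fails the run):
1. the 24 mm gauge is lifted out of its stand (height (world z) of mid_center above 0.075 m and distance of mid_center from where it was at the start of the episode above 0.02 m), for 0.1 s.
2. its nose is in the bore (z of mid_center in the frame of hub_mouth below 0.037 m and horizontal distance between mid_center and hub_mouth below 0.006 m and angle between mid_center's own z axis and vertical below 0.15 rad), for 0.05 s.
At the end, for the whole second after the job is handed in: Gripped or pressed by the fingers (over 2 N), the 24 mm gauge is home in the bore: flange within 2 mm of the hub's face, axis within 3 mm and 0.06 rad of the bore's, key in the keyway, and plunger pressed down at least 8 mm, all held through the last second (value of joint plunger above 0.008 m and z of mid_center in the frame of hub_mouth below 0.0065 m and horizontal distance between mid_center and hub_mouth below 0.003 m and angle between the z axis of mid_center and the z axis of hub_mouth, either way round below 0.06 rad and angle between the x axis of mid_center and the x axis of hub_mouth, either way round below 0.15 rad and contact force between the fingers and gauge_mid above 2 N); the arm keeps its last pose, push and grip.
It fails at once if another gauge or a loose bystander is moved more than 20 mm (distance of any of small_center, large_center, pendant_center, ring_standard, driver, cleaner from where it was at the start of the episode above 0.02 m).
It also fails if it takes over 45 s, if anything falls off the work surface, if the arm or the gripper's body presses on something with over 40 N, if the wrist force passes 120 N, or if a joint passes its speed limit or range.

### The arm

A 6-joint arm with a two-finger parallel gripper is mounted at the origin on the work surface. World frame = base frame: x ahead of the robot, y to its left, z up, the work surface at z = 0. Lengths are in m, angles in degrees, forces in N, time in s.
With the tool pointing down it reaches from about 0.25 to 0.775 m from the base axis. Payload 8.9 kg.
Tool frame: the origin (TCP) lies midway between the tips of the shut fingers; the grasp point (between the pads) lies 19 mm behind it; z points along the fingers, y is the line along which they close (so a half turn about z gives the same grasp; the last joint's range is limited). The gripper opens to 85 mm and grips with 20 to 120 N. Pads are 22 mm wide; open, the fingers measure 114 mm over their backs; the gripper's body (76 mm by 85 mm) begins 54 mm behind the grasp point. The pads swing forward as they close: fully open they stand 13 mm farther back than shut.
Start: joints at [57.852, 16.656, -8.789, 64.555, 0, 82.019], TCP at [0.215, 0.479, 0.231] pointing down, gripper open.
Joint ranges: [-144.48, 144.48], [-52.06, 99.96], [-74.48, 78.29], [-112.23, 115.85], [-86.99, 84.42], [-180, 180]. Speed limits (degrees/s): [127.2, 127.2, 159.86, 180, 180, 180].

### API

Orientations are given as [roll, pitch, yaw] about the fixed x, y, z axes, in that order (R = Rz(yaw) Ry(pitch) Rx(roll)).
In Python, from workcell import ctrl gives the robot as it stands.
- The arm moves only by the shell command python3 -m pendant 'ROWS' [FORCE]. ROWS is JSON, a list of rows, each a list of 5 numbers: the opening, from 0 (shut) to 1 (fully open), then the shift along the world's x, y, z in cm, then the turn about the world's z in rad. A call has 1 to 12 rows; each row is the pose to reach, as a shift and turn from the pose commanded when the call began; what a row does not reach only later rows make up. A row lasts 1/8 s, in which the tool goes at most 62.5 mm and 10.7 degrees, less where a joint would pass 70% of its speed; a pose out of reach is approached as far as the arm can. A call with a gripper value outside its range is refused whole. The fingers move at their own pace and stop on an object; FORCE is the grip in N (left out, the last holds). Time passes only in rows, so rows that repeat a pose let the fingers close. It gives the time, the measured TCP pose, the force, the opening and the grip force at its end, in the units of the state.
- ctrl.observe(): the state, without advancing time (a new reading comes with each control period).
- ctrl.get_image(name): name is "scene" or "top"; returns (picture, depth): 384x512x3 uint8, red, green, blue; 384x512 float32, m along the optical axis (not along the pixel's ray), 0 where there is no reading.
- ctrl.camera_info(name): a dict with "fov_y" (degrees; the focal length in pixels is half the picture's height over the tangent of half this angle, whatever the lens; pixels are square), "cx", "cy" (the principal point, pixels), "extrinsics" (4x4, takes a point from world to camera coordinates). Camera axes: x right, y down, z forward; pixel columns grow to the right and rows downward; lengths in m; the calibration is good to about 2 mm. A picture is of the moment at which its call begins. camera_info takes no time and is no camera call.
- ctrl.close_job(): hands the job in; it is judged then, once.
The state is a dict: "clock": time; "q": joint angles; "qvel": joint speeds; "tau": joint torques, N m; "ee_pos": TCP position; "ee_rot": TCP orientation; "wrist_force": force on the tool from outside, world axes, zero at the start; "moment": the same for the moment, N m; "grip_width": finger opening in m; "grasp_force": force on a finger pad.
Only numpy, scipy, OpenCV 4.12 (cv2) and the standard library are available. Lean on these libraries where they do the work, as an engineer would, in place of code of your own. Each camera call takes 0.05 s, during which the arm holds its last target. There are 200 camera calls.

## Working session

There is one attempt and no reset: what is moved stays moved. The work goes in short steps, Python scripts to look and compute and a shell command to move; the robot and the scene stay as the last step left them, time stands still between calls to the robot, and variables do not carry over. Pictures are saved under pics/ and viewed, at most 10 in all, crops included, and the job is handed in when it is done.

```bash
mkdir -p pics
cat > h.py <<'E'
import numpy as np, cv2
from workcell import ctrl
def grab(name):
    im,d=ctrl.get_image(name); i=ctrl.camera_info(name)
    f=im.shape[0]/2/np.tan(np.radians(i["fov_y"])/2)
    v,u=np.mgrid[:im.shape[0],:im.shape[1]]
    c=np.stack([(u-i["cx"])/f*d,(v-i["cy"])/f*d,d,np.ones_like(d)],-1)
    w=(c@np.linalg.inv(np.array(i["extrinsics"])).T)[...,:3]
    w[d==0]=np.nan
    return im,d,w,f,i
E
python3 - <<'E'
from h import *
for n in("scene","top"):
    im,d,w,f,i=grab(n); cv2.imwrite(f"pics/{n}0.png",im[...,::-1]); np.savez(f"{n}0.npz",im=im,w=w); print(n,f,i)
E
```

```text
scene 383.05819781735283 {'fov_y': 53.24274268275904, 'cx': 255.11619872363872, 'cy': 194.6268072900237, 'extrinsics': array([[-0.14646679,  0.98915138,  0.01127102,  0.07569007],
       [ 0.68430768,  0.10954222, -0.72091851, -0.31877889],
       [-0.71433219, -0.09787777, -0.69292818,  1.57255847],
       [ 0.        ,  0.        ,  0.        ,  1.        ]])}
top 411.8687848656579 {'fov_y': 49.98684309856644, 'cx': 256.8361038945316, 'cy': 192.76276726194482, 'extrinsics': array([[-0.02051247, -0.99942589, -0.02696523,  0.04030758],
       [-0.98984754,  0.02409523, -0.14007591,  0.57465957],
       [ 0.14064522,  0.02381817, -0.98977352,  1.21000769],
       [ 0.        ,  0.        ,  0.        ,  1.        ]])}
```

View pics/scene0.png

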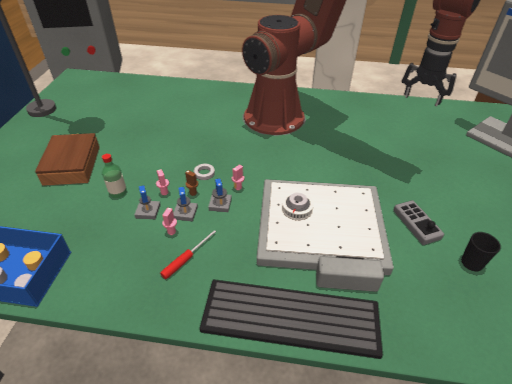

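View pics/top0.png

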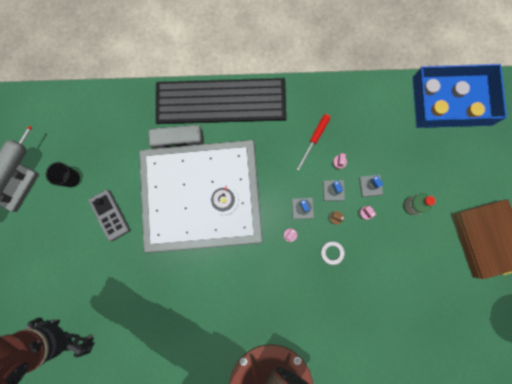

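Top view: three blue-handled gauges in grey stands are candidates, at about (304,207), (336,188) and (374,184). The brown part (337,217) and the pink ones (290,235), (367,213), (341,160) are not candidates. The hub is at (223,200). Next I'll compare flange sizes.

Run:
```python
from h import *
T=np.load("top0.npz");S=np.load("scene0.npz")
a=cv2.resize(T["im"][165:235,285:395],None,fx=7,fy=7,interpolation=cv2.INTER_CUBIC)[:, :770]
b=cv2.resize(S["im"][170:230,130:240],None,fx=7,fy=7,interpolation=cv2.INTER_CUBIC)
cv2.imwrite("pics/c1.png",cv2.resize(np.vstack([a,b]),None,fx=.65,fy=.65)[...,::-1])
for nm,A in(("top",T),("scene",S)):
    im=A["im"].astype(int);w=A["w"]
    m=((im[...,2]>im[...,0]+50)&(im[...,2]>im[...,1]+35)&(w[...,2]>.05)).astype(np.uint8)
    n,l,st,c=cv2.connectedComponentsWithStats(m)
    for k in range(1,n):
        if st[k,4]>15:
            p=w[l==k]; print(nm,c[k].round(1),st[k,4],np.nanmedian(p,0).round(4),np.nanmax(p[:,2]).round(3))
            ce=np.nanmedian(p,0)
            q=w[(np.hypot(w[...,0]-ce[0],w[...,1]-ce[1])<.03)]
            fl=q[(q[:,2]>.044)&(q[:,2]<.056)]
            fl=fl[~np.isnan(fl[:,0])]
            print("   flange band",len(fl),np.ptp(fl[:,0]).round(4),np.ptp(fl[:,1]).round(4),fl.mean(0).round(4))
```

```text
top [462.9  93.2] 846 [ 0.8547 -0.6008  0.0782] 0.088Traceback (most recent call last):
  File "<stdin>", line 17, in <module>
    return _methods._ptp(a, axis=axis, out=out, **kwargs)
           ~~~~~~~~~~~~~^^^^^^^^^^^^^^^^^^^^^^^^^^^^^^^^^
    umr_maximum(a, axis, None, out, keepdims),
    ~~~~~~~~~~~^^^^^^^^^^^^^^^^^^^^^^^^^^^^^^
ValueError: zero-size array to reduction operation maximum which has no identity
```

View pics/c1.png

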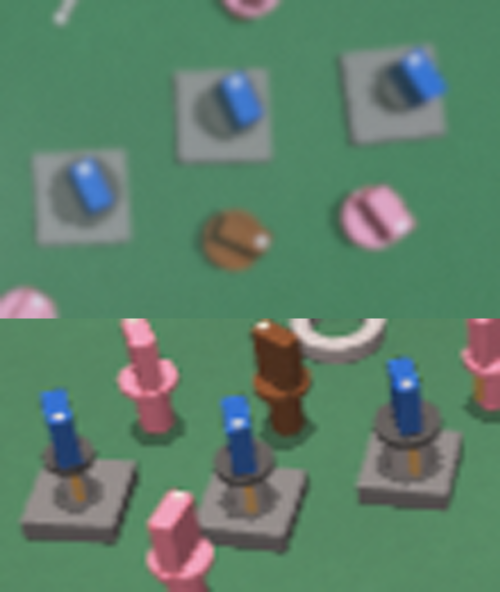

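The flange widths in the lower crop are about 50, 57 and 67 px, close to 34:40:46. So the middle gauge, top px (336,188), is the 24 mm one. I'll fit its handle pose and the hub.

```bash
cat > fit.py <<'E'
from h import *
from scipy.optimize import minimize
SS=8
def proj(P,f,i):
    c=np.c_[P,np.ones(len(P))]@np.array(i["extrinsics"])[:3].T
    return np.c_[f*c[:,0]/c[:,2]+i["cx"],f*c[:,1]/c[:,2]+i["cy"]]
def blue(im):
    a=im.astype(float); return np.clip((a[...,2]-np.maximum(a[...,1],a[...,0])-15)/65,0,1)
def fit(im,f,i,x0,z0,z1,r=22):
    c=proj(np.array([[x0[0],x0[1],(z0+z1)/2]]),f,i)[0].astype(int)
    u0,v0=c-r; B=blue(im)[v0:v0+2*r,u0:u0+2*r]
    def pred(x):
        C,S=np.cos(x[2]),np.sin(x[2])
        P=np.array([[x[0]+a*C-b*S,x[1]+a*S+b*C,z] for a in(-.016,.016) for b in(-.008,.008) for z in(z0,z1)])
        p=(proj(P,f,i)-[u0,v0]+.5)*SS-.5
        m=np.zeros((2*r*SS,2*r*SS),np.uint8)
        cv2.fillConvexPoly(m,np.round(cv2.convexHull(p.astype(np.float32))*16).astype(np.int32),255,shift=4)
        return cv2.resize(m,(2*r,2*r),interpolation=cv2.INTER_AREA)/255.
    cost=lambda x:((pred(x)-B)**2).sum()
    best=min((minimize(cost,[x0[0],x0[1],y],method="Nelder-Mead",options=dict(initial_simplex=np.array([x0[0],x0[1],y])+np.array([[0,0,0],[.006,0,0],[0,.006,0],[0,0,.3]]))) for y in x0[2]),key=lambda s:s.fun)
    return best.x,best.fun,B.sum()
E
python3 - <<'E'
from fit import *
from workcell import ctrl
for n in("top","scene"):
    A=np.load(n+"0.npz");im,w=A["im"],A["w"];i=ctrl.camera_info(n);f=im.shape[0]/2/np.tan(np.radians(i["fov_y"])/2)
    g0=w[188,336] if n=="top" else w[193,183]
    print(n,"pix",g0.round(3),fit(im,f,i,[g0[0],g0[1],[-.1,.2,.4,.7]],.053,.095))
    # hub
    h0=w[196,223] if n=="top" else w[205,297]
    d=np.hypot(w[...,0]-h0[0],w[...,1]-h0[1])
    m=(d<.05)&(w[...,2]>.080)&(w[...,2]<.094)
    p=w[m]; print(" h0",h0.round(3),"hubtop",m.sum(),p.mean(0).round(4),((p.max(0)+p.min(0))/2).round(4),np.ptp(p,axis=0).round(4))
    (c,s,a)=cv2.minAreaRect(p[:,:2].astype(np.float32)*1000);(cc,rr)=cv2.minEnclosingCircle(p[:,:2].astype(np.float32)*1000);print(" enc",cc,rr)
    a=im.astype(int);r=(a[...,0]>a[...,1]+40)&(a[...,0]>a[...,2]+40)&(d<.08)
    print(" red",np.argwhere(r).mean(0) if r.any() else None,w[r].mean(0).round(4) if r.any() else None,r.sum())
    k=w[(w[...,2]<.004)&(w[...,2]>-.01)&(np.hypot(w[...,0]-g0[0],w[...,1]-g0[1])<.15)];print(" bench",np.median(k[:,2]))
T=np.load("top0.npz")["im"][175:227,195:250];S=np.load("scene0.npz")["im"][185:225,270:325]
v=np.vstack([cv2.resize(T,None,fx=7,fy=7,interpolation=cv2.INTER_CUBIC),cv2.resize(S,None,fx=7,fy=7,interpolation=cv2.INTER_CUBIC)])
cv2.imwrite("pics/c2.png",cv2.resize(v,None,fx=.92,fy=.92)[...,::-1])
E
```

```text
top pix [ 0.576 -0.204  0.093] (array([ 0.58364891, -0.21147763,  0.65386357]), np.float64(29.2975687548485), np.float64(51.184615384615384))<stdin>:11: RuntimeWarning: Mean of empty slice.
  ret = um.true_divide(
Traceback (most recent call last):
ValueError: zero-size array to reduction operation maximum which has no identity
```

Run:
```python
from fit import *
from workcell import ctrl
for n in("top","scene"):
    A=np.load(n+"0.npz");im,w=A["im"].astype(int),A["w"]
    v,u=(188,336) if n=="top" else (197,183)
    print((im[...,2]-np.maximum(im[...,1],im[...,0]))[v-12:v+14,u-10:u+12])
    print((w[v-12:v+14,u-10:u+12,2]*1000).round().astype(int))
T=np.load("top0.npz");S=np.load("scene0.npz")
print((T["w"][188:212,210:236,2]*1000).round().astype(int))
v=np.vstack([cv2.resize(T["im"][175:227,195:250],None,fx=6,fy=6,interpolation=cv2.INTER_CUBIC),cv2.resize(S["im"][185:225,270:325],None,fx=6,fy=6,interpolation=cv2.INTER_CUBIC)])
cv2.imwrite("pics/c2.png",v[...,::-1])
```

```text
[[-33 -33 -33 -33 -33 -33 -33 -33 -33 -34 -33 -34 -33 -33 -32 -33 -33 -32
  -32 -32 -32 -32]
 [-32 -33 -32 -33 -32 -33 -34 -33 -34 -32 -33 -32 -32 -32 -33 -33 -33 -33
  -31 -32 -32 -32]
 [-32 -34 -32 -31 -33 -34 -33 -33 -34 -33 -33 -32 -31 -31 -33 -32 -31 -32
  -32 -32 -32 -31]
 [-31 -29 -29 -29 -28 -28 -28 -28 -28 -27 -27 -25 -24 -26 -25 -27 -26 -28
  -30 -31 -31 -33]
 [-19 -18 -19 -18 -15 -14 -14 -14 -13 -10  -2   7   3  -6 -10 -10 -11 -17
  -27 -31 -30 -32]
 [ -6  -6  -6  -5  -5  -3  -4   0   8  19  30  42  37  16   1  -1  -3 -12
  -24 -31 -32 -32]
 [ -1  -3  -2  -1   0   0   0  15  40  47  40  47  54  33   8   1  -2 -11
  -23 -31 -31 -31]
 [ -2  -1   0  -1   0  -1   3  23  56  60  47  52  65  50  18   2  -1 -10
  -24 -30 -32 -31]
 [ -1  -1  -1  -1  -1   0   6  24  54  68  68  71  77  68  35   7  -3 -10
  -24 -30 -32 -31]
 [  0  -1  -1  -2  -2   1   7  18  43  69  79  82  84  77  51  18   1 -10
  -22 -31 -32 -32]
 [ -1  -1  -3  -4  -3  -1   5  11  30  59  78  85  87  82  68  33   4  -8
  -21 -29 -32 -32]
 [  0  -1  -2  -4  -2  -2   2  10  20  45  71  83  85  85  77  51  16  -5
  -
[... 28229 characters left out ...]
          46]
 [                  50                   47 -9223372036854775808
                    75                   74                   77
                    69                   75                   68
                    78                   70                   74
                    71                   72                   68
                    76                   75                   73
                    66                   71                   67
                    75                   50                   48
                    46                   48]]<stdin>:7: RuntimeWarning: invalid value encountered in cast
<stdin>:9: RuntimeWarning: invalid value encountered in cast
```

View pics/c2.png

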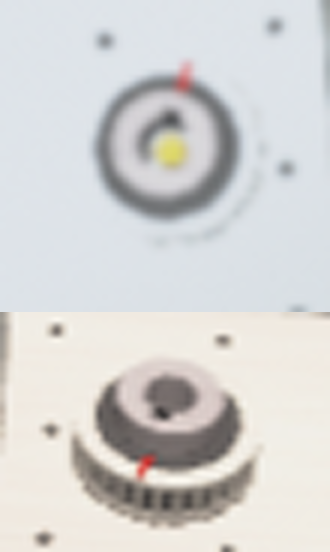

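The top crop (6x) shows the yellow plunger in the hub bore, the dark keyway slot at about (170,115), and the red mark at about (184,75), right of straight ahead. Depth edges are sharper than colour, so I'll fit on depth masks.

```bash
cat > fit.py <<'E'
from h import *
from scipy.optimize import minimize
SS=8
def cam(n):
    i=ctrl.camera_info(n); return 192/np.tan(np.radians(i["fov_y"])/2),i
def proj(P,f,i):
    c=np.c_[P,np.ones(len(P))]@np.array(i["extrinsics"])[:3].T
    return np.c_[f*c[:,0]/c[:,2]+i["cx"],f*c[:,1]/c[:,2]+i["cy"]]
def sil(P,f,i,o,r):
    p=(proj(P,f,i)-o+.5)*SS-.5
    m=np.zeros((2*r*SS,2*r*SS),np.uint8)
    cv2.fillConvexPoly(m,np.round(cv2.convexHull(p.astype(np.float32))*16).astype(np.int32),255,shift=4)
    return cv2.resize(m,(2*r,2*r),interpolation=cv2.INTER_AREA)/255.
def box(x,z0,z1):
    C,S=np.cos(x[2]),np.sin(x[2])
    return np.array([[x[0]+a*C-b*S,x[1]+a*S+b*C,z] for a in(-.016,.016) for b in(-.008,.008) for z in(z0,z1)])
def cyl(x,z0,z1,R):
    t=np.linspace(0,2*np.pi,60);return np.vstack([np.c_[x[0]+R*np.cos(t),x[1]+R*np.sin(t),0*t+z] for z in(z0,z1)])
def fit(B,shape,f,i,starts,step,o,r):
    B=B[o[1]:o[1]+2*r,o[0]:o[0]+2*r].astype(float)
    cost=lambda x:((sil(shape(x),f,i,o,r)-B)**2).sum()
    s=min((minimize(cost,y,method="Nelder-Mead",options=dict(initial_simplex=np.vstack([y,np.array(y)+np.diag(step)]))) for y in starts),key=lambda s:s.fun)
    return s.x.round(4),round(s.fun,1),B.sum()
def handle(w,f,i,g,off=0,z0=.062,z1=.095,yaws=(-.2,.1,.3,.5,.8)):
    d=np.hypot(w[...,0]-g[0],w[...,1]-g[1]); B=(d<.03)&(w[...,2]>z0+off)&(w[...,2]<z1+off+.012)
    o=proj(np.array([[g[0],g[1],(z0+z1)/2+off]]),f,i)[0].astype(int)-18
    return fit(B,lambda x:box(x,z0+off,z1+off),f,i,[[g[0],g[1],y] for y in yaws],[.004,.004,.2],o,18)
E
python3 - <<'E'
from fit import *
for n in("top","scene"):
    A=np.load(n+"0.npz");im,w=A["im"],A["w"];f,i=cam(n)
    print(n,"handle",handle(w,f,i,[.577,-.207]))
    h=[.575,.075]
    d=np.hypot(w[...,0]-h[0],w[...,1]-h[1])
    print("near",d.min())
    m=(d<.08)&(w[...,2]>.081)&(w[...,2]<.095); c=np.nanmedian(w[m],0); print(c)
    B=cv2.morphologyEx(m.astype(np.uint8),cv2.MORPH_CLOSE,np.ones((15,15)))
    o=proj(c[None],f,i)[0].astype(int)-18
    r=fit(B,lambda x:cyl(x,.081,.087,.026),f,i,[c[:2]],[.005,.005],o,18);print("hub",r)
    m2=(d<.08)&(w[...,2]>.060)&(w[...,2]<.095);B=cv2.morphologyEx(m2.astype(np.uint8),cv2.MORPH_CLOSE,np.ones((15,15)))
    o=proj(c[None],f,i)[0].astype(int)-28
    a=im.astype(int);R=(a[...,0]>a[...,1]+30)&(a[...,0]>a[...,2]+30)&(d<.08)
    p=w[R];print("red",R.sum(),np.argwhere(R).mean(0),p.mean(0).round(4),"ang from hub",np.arctan2(*(p.mean(0)[:2]-r[0])[::-1]))
E
```

```text
top handle (array([ 0.5825, -0.2079,  0.3816]), np.float64(3.4), np.float64(89.0))
near nan
[0.55574875 0.12827395 0.08784187]
hub (array([0.5556, 0.1293]), np.float64(12.7), np.float64(237.0))
red 10 [187.7 225.2] [0.5883 0.1203 0.0734] ang from hub -0.2696483196172882
scene handle (array([ 0.5795, -0.2073,  0.3876]), np.float64(4.7), np.float64(86.0))
near nan
[0.55889319 0.12790611 0.0868886 ]
hub (array([0.5534, 0.1296]), np.float64(13.4), np.float64(195.0))
red 9 [210.11111111 293.77777778] [0.5874 0.1209 0.0726] ang from hub -0.24937174633290743
```

```bash
python3 - <<'E'
from h import *
s=ctrl.observe();print({k:np.round(s[k],4) for k in("clock","ee_pos","ee_rot","q","wrist_force","grip_width")})
from scipy.spatial.transform import Rotation as R
print(R.from_euler("xyz",s["ee_rot"],degrees=True).as_matrix().round(3))
E
python3 -m pendant '[[0.5,2,-6,0,0],[0.5,4,-12,0,0],[0.5,6,-18,0,0],[0.5,9,-23,0,0],[0.5,12,-28,0,0],[0.5,15,-33,0,0],[0.5,18,-38,0,0],[0.5,21,-43,0,0],[0.5,24,-48,0,0]]' 40
```

```text
{'clock': np.float64(0.1), 'ee_pos': array([0.2147, 0.4787, 0.2308]), 'ee_rot': array([-1.799358e+02, -8.900000e-03,  1.558310e+02]), 'q': array([ 5.78500e+01,  1.66852e+01, -8.82660e+00,  6.45531e+01,
       -1.00000e-04,  8.20190e+01]), 'wrist_force': array([-0.1703, -0.3543, -0.383 ]), 'grip_width': np.float64(0.0853)}
[[-0.912  0.409 -0.001]
 [ 0.409  0.912 -0.001]
 [ 0.    -0.001 -1.   ]]
clock: 1.23
ee_pos: [0.4555, -0.0029, 0.2312]
ee_rot: [180.0, -0.0, 155.8]
wrist_force: [1.3, 0.8, 0.5]
grip_width: 0.0425
grasp_force: 0.0
```

```bash
python3 -m pendant '[[0.5,3,-5,0,0.17],[0.5,6,-10,0,0.34],[0.5,9,-15,0,0.51],[0.5,12.5,-20.5,0,0.68],[0.5,12.5,-20.5,-4,0.807],[0.5,12.5,-20.5,-8,0.807],[0.5,12.5,-20.5,-8,0.807]]' 40
python3 - <<'E'
from h import *
im,d,w,f,i=grab("scene");cv2.imwrite("pics/a.png",cv2.resize(im[110:240,110:270],None,fx=4,fy=4,interpolation=cv2.INTER_CUBIC)[...,::-1])
E
```

```text
clock: 2.1
ee_pos: [0.5776, -0.205, 0.1482]
ee_rot: [179.7, -0.3, -158.0]
wrist_force: [0.5, 0.8, 0.2]
grip_width: 0.0428
grasp_force: 0.0
```

View pics/a.png

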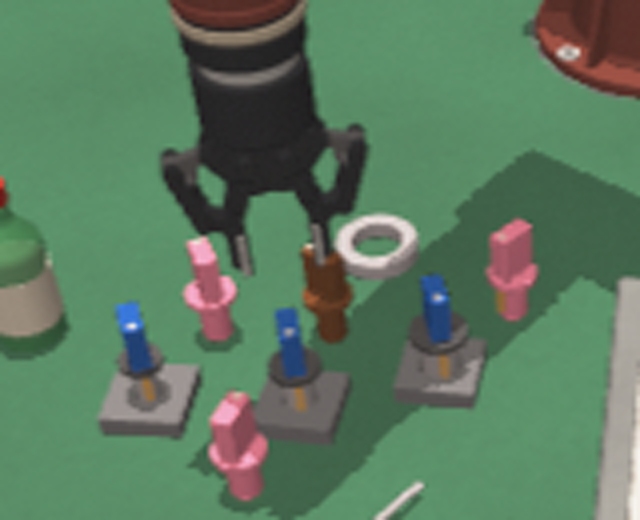

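The gripper sits above the middle gauge (px 288,345 in this crop), with the fingers either side of its handle direction. Descending and gripping.

```bash
python3 -m pendant '[[0.5,0,0,-3,0],[0.5,0,0,-6,0],[0.5,0,0,-9,0],[0.5,0,0,-9,0],[0.5,0,0,-9,0],[0.15,0,0,-9,0],[0.1,0,0,-9,0],[0,0,0,-9,0],[0,0,0,-9,0]]' 60
```

```text
clock: 3.28
ee_pos: [0.5809, -0.2064, 0.0629]
ee_rot: [-179.9, 0.1, -157.9]
wrist_force: [-0.8, 0.9, 8.1]
grip_width: 0.0154
grasp_force: 58.2
```

```bash
python3 -m pendant '[[0,0,0,0,0],[0,0,0,2,0],[0,0,0,4,0],[0,0,0,8,0],[0,0,0,12,0],[0,0,6,12,-0.1],[0,0,12,12,-0.25],[0,0,17,12,-0.4],[0,-0.5,22,12,-0.55],[0,-1.5,27,12,-0.645],[0,-2.65,33.6,12,-0.645]]' 90
python3 -m pendant '[[0,0,0,0,0],[0,0,0,0,0],[0,0,0,0,0]]'
python3 - <<'E'
from fit import *
s=ctrl.observe();print(s["ee_pos"],s["ee_rot"])
off=s["ee_pos"][2]-.0629;print(off)
for n in("top","scene"):
    im,d,w,f,i=grab(n);g=s["ee_pos"][:2]
    np.savez(n+"1.npz",im=im,w=w)
    o=proj(np.array([[g[0],g[1],.15]]),f,i)[0].astype(int);print(n,o)
    c=im[max(o[1]-50,0):o[1]+50,o[0]-50:o[0]+50];cv2.imwrite(f"pics/b{n}.png",cv2.resize(c,None,fx=4,fy=4,interpolation=cv2.INTER_CUBIC)[...,::-1])
a=[cv2.imread(f"pics/b{n}.png") for n in("top","scene")];cv2.imwrite("pics/b.png",np.hstack(a))
E
```

```text
clock: 4.65
ee_pos: [0.5539, 0.1268, 0.1818]
ee_rot: [180.0, 0.0, 165.0]
wrist_force: [0.6, 0.2, -1.3]
grip_width: 0.0145
grasp_force: 88.8
clock: 5.03
ee_pos: [0.5545, 0.1245, 0.1814]
ee_rot: [-180.0, 0.0, 165.0]
wrist_force: [-0.4, -0.9, -1.5]
grip_width: 0.0146
grasp_force: 89.0
[0.55450132 0.12450274 0.18144991] [-1.79991110e+02  1.44845965e-02  1.65034088e+02]
0.11854990856341767
top [220 195]
scene [298 182]
```

View pics/b.png

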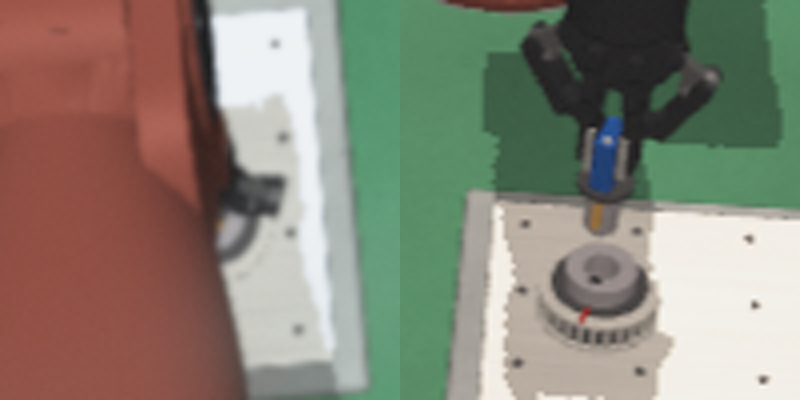

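The scene half shows the gauge gripped upright above the hub, with its brass key facing front at about (598,215) in the crop. The arm hides the gauge from the top camera, so I'll measure the shaft offset from the hub in the scene camera.

```bash
cat > rel.py <<'E'
from fit import *
def shaft(w,f,i,g,tip):
    d=np.hypot(w[...,0]-g[0],w[...,1]-g[1]);B=(d<.03)&(w[...,2]>tip-.006)&(w[...,2]<tip+.036)
    o=proj(np.array([[g[0],g[1],tip+.02]]),f,i)[0].astype(int)-18
    def sh(x): return np.vstack([cyl(x,tip,tip+.036,.009),cyl(x,tip+.003,tip+.036,.012)])
    return fit(B,sh,f,i,[g],[.004,.004],o,18)
def flange(w,f,i,g,tip):
    d=np.hypot(w[...,0]-g[0],w[...,1]-g[1]);B=(d<.03)&(w[...,2]>tip+.036)&(w[...,2]<tip+.051)
    P=w[B];return P.mean(0)
E
python3 - <<'E'
from rel import *
A=np.load("scene1.npz");im,w=A["im"],A["w"];f,i=cam("scene")
g=np.array([.5545,.1245]);tip=.1245
print("shaft",shaft(w,f,i,g,tip))
d=np.hypot(w[...,0]-g[0],w[...,1]-g[1]);q=w[(d<.03)&(w[...,2]>.11)&(w[...,2]<.155)];print(len(q),np.nanmedian(q,0),q[:,2].min())
# handle blue
a=im.astype(int)
for z0,z1 in((.081,.087),):
    m=(np.hypot(w[...,0]-.5545,w[...,1]-.1295)<.04)&(w[...,2]>.080)&(w[...,2]<.095)
    v,u=np.nonzero(m);c=proj(np.array([[.5534,.1296,.087]]),f,i)[0];print("hub px",u.min(),u.max(),v.min(),v.max(),c)
    B=np.zeros(m.shape,np.uint8);cv2.fillConvexPoly(B,cv2.convexHull(np.c_[u,v].astype(np.int32)),1)
    o=c.astype(int)-18
    for s in(.024,.026): print("hub hull",s,fit(B,lambda x:cyl(x,.081,.087,s),f,i,[[.5545,.1295]],[.005,.005],o,18))
    p=w[m&(w[...,2]<.0905)]; 
# bore: low points inside the hub circle -> top-edge ellipse
T=np.load("top0.npz");wt=T["w"];ft,it=cam("top")
m=(np.hypot(wt[...,0]-.5545,wt[...,1]-.1295)<.04)&(wt[...,2]>.080)&(wt[...,2]<.095)
v,u=np.nonzero(m);B=np.zeros(m.shape,np.uint8);cv2.fillConvexPoly(B,cv2.convexHull(np.c_[u,v].astype(np.int32)),1)
print("hub top hull",fit(B,lambda x:cyl(x,.081,.087,.026),ft,it,[[.5545,.1295]],[.005,.005],np.array([223-18,201-18]),18))
E
```

```text
shaft (array([0.5542, 0.125 ]), np.float64(47.6), np.float64(66.0))
60 [0.56226431 0.12544462 0.14193057] 0.12669651459861508
hub px 290 307 193 206 [298.06411851 198.57913382]
hub hull 0.024 (array([0.553 , 0.1312]), np.float64(22.6), np.float64(211.0))
hub hull 0.026 (array([0.5525, 0.1308]), np.float64(4.1), np.float64(211.0))
hub top hull (array([0.5551, 0.13  ]), np.float64(4.1), np.float64(257.0))
```

```bash
sed -i 's/tip+.036/tip+.026/g' rel.py
python3 - <<'E'
from rel import *
A=np.load("scene1.npz");im,w=A["im"],A["w"];f,i=cam("scene")
g=np.array([.5545,.1245])
d=np.hypot(w[...,0]-g[0],w[...,1]-g[1])
m=(d<.035)&(w[...,2]>.11);v,u=np.nonzero(m)
c=proj(np.array([[.5545,.1245,.145]]),f,i)[0].astype(int);print(c)
print(np.nan_to_num(w[c[1]-10:c[1]+16,c[0]-9:c[0]+10,2]*1000).round().astype(int))
for tip in(.1225,.1245,.1265): print(shaft(w,f,i,g,tip))
E
```

```text
[298 183]
[[  2   1   1   0  -1 188 189 193 192 195 195 196 197 197 195 196 195 197
  194]
 [ -3  -1   0   0 171 183 184 190 188 192 192 194 194 191 192 193 192 194
   -4]
 [  1   1   4  -3 170 171 170 185 187 188 188 189 191 190 189 189 189 190
   -4]
 [  0  -1  -1  -1 171 169 172 183 183 185 184 186 185 187 185 183 170 169
    1]
 [  1  -2  -1   0 172 172 171 180 180 179 181 181 184 173 173 172 169 172
    2]
 [ -2   2   1  -2 171 172 172 177 179 179   0 179 177 170 173 172 170 170
    2]
 [  3  -2  -2  -1 164 168 171 170 173 176 174 178 171 170 172 173 173 168
    0]
 [  0   1   2  -1  -3 168 170 170 170 174 171 172 170 171 171 173 170   0
    1]
 [ 37  39  36  35  38  35 167 167 169 171 170 171 171 170 167 167 166   1
   -2]
 [ 35  35  38  37  37  37 154 155 167 166 167 167 165 168 167  39  36  35
   37]
 [ 47  45  45  36  36  39 153 153 157 158 156 155 152 155  39  36  36  39
   38]
 [ 46  43  44  45  44  47 146 153 154 158 154 154 150 151  43  45  46  46
   45]
 [ 44  46  42  45  43 136 143 149 150 153 149 148 145 146  47  45  45  43
   44]
 [ 46  45  46  42  46 136 143 147 146
[... 502 characters left out ...]
  72  44  43  46  47
   46]
 [ 71  69  72  70  89  85  86  87  87  87  87  88  86  88  73  70  72  45
   44]
 [ 70  72  72  86  90  88  86  87  87  90  91  89  85  87  87  88  69  73
   71]
 [ 71  72  87  91  87  88  87  88  87  87  84  87  87  86  90  86  86  72
   73]
 [ 69  87  87  87  87  84  89  82  87  81  84  85  88  88  90  87  86  89
   71]
 [ 70  87  88  88  84  85  83  80  78  78  80  81  83  87  86  85  90  86
   72]
 [ 74  87  84  85  89  82  78  78  77  74  74  79  81  82  84  86  87  87
   87]]
(array([0.5507, 0.1252]), np.float64(44.6), np.float64(45.0))
(array([0.5528, 0.1255]), np.float64(41.0), np.float64(49.0))
(array([0.5551, 0.1253]), np.float64(39.3), np.float64(51.0))
```

```bash
cat > rel.py <<'E'
from fit import *
def gauge(w,f,i,g,tip,zmin):
    o=proj(np.array([[g[0],g[1],tip+.02]]),f,i)[0].astype(int)-20; r=20
    row=int(round(proj(np.array([[g[0]+.004,g[1],tip+.047]]),f,i)[0,1]))-o[1]
    d=np.hypot(w[...,0]-g[0],w[...,1]-g[1])
    B=((d<.04)&(w[...,2]>zmin))[o[1]:o[1]+40,o[0]:o[0]+40].astype(float)
    def pred(x):
        return np.maximum(sil(np.vstack([cyl(x,tip,tip+.04,.009),cyl(x,tip+.003,tip+.04,.012)]),f,i,o,r),sil(cyl(x,tip+.04,tip+.047,.02),f,i,o,r))
    cost=lambda x:((pred(x)-B)[row:]**2).sum()
    s=minimize(cost,g,method="Nelder-Mead",options=dict(initial_simplex=np.array([g,g+[.004,0],g+[0,.004]])))
    return s.x.round(4),round(s.fun,1),B[row:].sum()
E
python3 - <<'E'
from rel import *
A=np.load("scene1.npz");w=A["w"];f,i=cam("scene")
g=np.array([.5545,.1245])
for tip in(.1225,.1245,.1265): print(tip,gauge(w,f,i,g,tip,.11))
E
```

```text
0.1225 (array([0.5484, 0.1257]), np.float64(4.0), np.float64(123.0))
0.1245 (array([0.5506, 0.1255]), np.float64(4.0), np.float64(123.0))
0.1265 (array([0.5527, 0.1255]), np.float64(4.5), np.float64(137.0))
```

```bash
python3 -m pendant '[[0,0.1,0.55,0,0],[0,0.1,0.55,-1.5,0],[0,0.1,0.55,-2.9,0],[0,0.1,0.55,-2.9,0],[0,0.1,0.55,-2.9,0]]'
python3 - <<'E'
from rel import *
s=ctrl.observe();z=s["ee_pos"][2];tip=z-.0629+.006;print(s["ee_pos"],tip)
im,d,w,f,i=grab("scene")
g=s["ee_pos"][:2]
# only pixels clearly above hub face
for t in(tip-.002,tip,tip+.002): print(t,gauge(w,f,i,g,t,.0925))
c=im[120:220,248:348];cv2.imwrite("pics/d.png",cv2.resize(c,None,fx=6,fy=6,interpolation=cv2.INTER_CUBIC)[...,::-1])
E
```

```text
clock: 5.75
ee_pos: [0.5551, 0.131, 0.1522]
ee_rot: [-180.0, -0.0, 165.1]
wrist_force: [0.1, 0.3, -1.4]
grip_width: 0.015
grasp_force: 89.0
[0.55514849 0.13103436 0.15220033] 0.09530033350180551
0.09330033350180551 (array([0.5495, 0.1324]), np.float64(4.2), np.float64(122.0))
0.09530033350180551 (array([0.5515, 0.1324]), np.float64(4.3), np.float64(122.0))
0.09730033350180552 (array([0.5537, 0.1324]), np.float64(4.4), np.float64(137.0))
```

View pics/d.png

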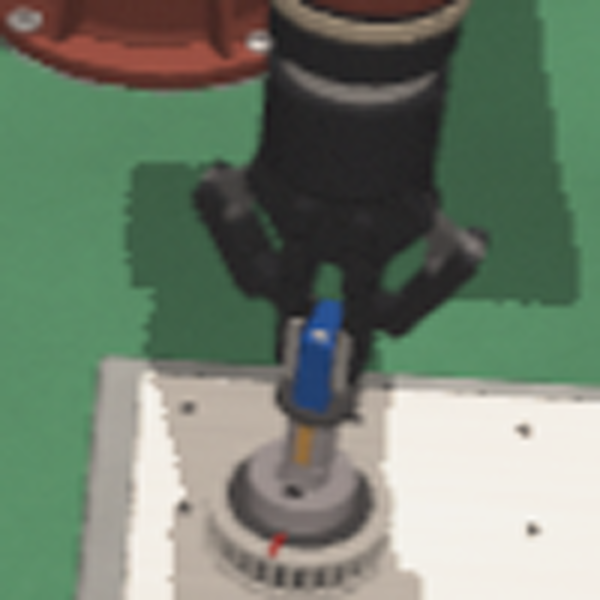

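The shaft is just above the bore, with the key (px 303,445) over the keyway (px 293,490). Small lateral correction, then a gentle descent.

```bash
python3 -m pendant '[[0,0.05,-0.1,0,0],[0,0.05,-0.1,-0.5,0],[0,0.05,-0.1,-1.0,0],[0,0.05,-0.1,-1.3,0],[0,0.05,-0.1,-1.5,0],[0,0.05,-0.1,-1.5,0]]'
```

```text
clock: 6.55
ee_pos: [0.5554, 0.13, 0.137]
ee_rot: [-180.0, -0.0, 165.1]
wrist_force: [-2.3, -0.1, -2.8]
grip_width: 0.0148
grasp_force: 88.8
```

```bash
python3 -m pendant '[[0,-0.05,0,0,0],[0,-0.05,0,-0.3,0],[0,-0.05,0,-0.5,0],[0,-0.05,0,-0.7,0],[0,-0.05,0,-0.7,0]]'
```

```text
clock: 7.18
ee_pos: [0.5551, 0.13, 0.1301]
ee_rot: [-180.0, -0.0, 165.1]
wrist_force: [-1.3, -1.4, -2.2]
grip_width: 0.0146
grasp_force: 89.0
```

```bash
python3 -m pendant '[[0,0,0,-0.2,0],[0,0,0,-0.4,0],[0,0,0,-0.5,0],[0,0,0,-0.5,0]]'
```

```text
clock: 7.68
ee_pos: [0.5551, 0.13, 0.1252]
ee_rot: [-180.0, -0.0, 165.1]
wrist_force: [-1.0, -2.0, -2.8]
grip_width: 0.0144
grasp_force: 88.8
```

The key went into the keyway with no resistance. Pushing on against the plunger.

```bash
python3 -m pendant '[[0,0,0,-0.4,0],[0,0,0,-0.8,0],[0,0,0,-1.2,0],[0,0,0,-1.5,0],[0,0,0,-1.7,0],[0,0,0,-1.7,0]]' 110
```

```text
clock: 8.43
ee_pos: [0.5552, 0.1299, 0.1086]
ee_rot: [-180.0, 0.0, 165.1]
wrist_force: [-2.9, -2.4, 5.6]
grip_width: 0.0145
grasp_force: 110.5
```

Spring contact felt (about 8 N above the baseline). Continuing until the flange seats.

```bash
python3 -m pendant '[[0,0,0,-0.2,0],[0,0,0,-0.4,0],[0,0,0,-0.5,0],[0,0,0,-0.5,0]]'; python3 -m pendant '[[0,0,0,-0.1,0],[0,0,0,-0.1,0],[0,0,0,-0.1,0]]'
```

```text
clock: 8.93
ee_pos: [0.5553, 0.1299, 0.1042]
ee_rot: [-180.0, 0.0, 165.1]
wrist_force: [-5.3, -3.0, 11.2]
grip_width: 0.0144
grasp_force: 111.4
clock: 9.3
ee_pos: [0.5553, 0.1298, 0.1041]
ee_rot: [-180.0, 0.1, 165.1]
wrist_force: [-8.9, -4.5, 21.9]
grip_width: 0.0144
grasp_force: 112.9
```

```bash
python3 -m pendant '[[0,-0.05,0,-0.05,0],[0,-0.05,0,-0.05,0],[0,-0.05,0,-0.05,0]]'
python3 - <<'E'
from h import *
im,d,w,f,i=grab("scene")
cv2.imwrite("pics/e.png",cv2.resize(im[140:220,258:338],None,fx=7,fy=7,interpolation=cv2.INTER_CUBIC)[...,::-1])
E
```

```text
clock: 9.68
ee_pos: [0.5553, 0.1298, 0.1041]
ee_rot: [180.0, 0.1, 165.1]
wrist_force: [-6.5, -5.1, 25.9]
grip_width: 0.0147
grasp_force: 113.3
```

View pics/e.png

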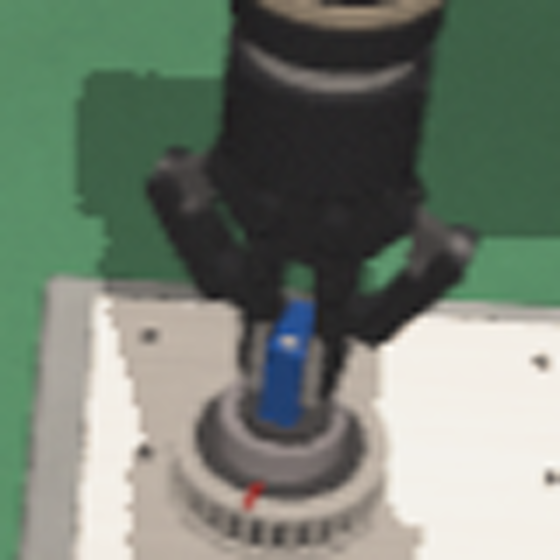

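The flange sits flat on the hub face (px 290,425), with the handle's white dot facing the red mark (255,495). The force is steady at 26 N, so I'm handing in.

```bash
python3 -c "
from workcell import ctrl
print(ctrl.close_job())"
```

```text
the job is handed in; nothing more can be done
None
```

I pushed the 24 mm gauge fully into the hub with its key in the keyway, then handed the job in at about 9.7 s with the arm still gripping it and pressing down at about 26 N; the hand-in returned no verdict.

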